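# Weigh the key carton under the draught hood

### The arm

A 6-joint arm with a two-finger parallel gripper is mounted at the origin on the work surface. World frame = base frame: x ahead of the robot, y to its left, z up, the work surface at z = 0. Lengths are in m, angles in rad, forces in N, time in s.
With the tool pointing down it reaches from about 0.225 to 0.875 m from the base axis. Payload 3.4 kg.
Tool frame: the origin (TCP) lies between the finger pads; the fingertips stand 19 mm ahead of it and the grasp point (between the pads) is the TCP; z points along the fingers, y is the line along which they close (so a half turn about z gives the same grasp; the last joint's range is limited). The gripper opens to 85 mm and grips with 20 to 120 N. Pads are 22 mm wide; open, the fingers measure 114 mm over their backs; the gripper's body (76 mm by 85 mm) begins 54 mm behind the grasp point. The pads swing forward as they close: fully open they stand 13 mm farther back than shut.
Start: joints at [1.165, 0.276, 1.505, -0, 1.361, -0.121], TCP at [0.162, 0.552, 0.25] pointing down, gripper open.
Joint ranges: [-2.89, 2.89], [-0.75, 2.08], [0.22, 2.7], [-1.18, 4.32], [0.11, 2.71], [-2.7, 2.7]. Speed limits (rad/s): [2.57, 2.57, 3.14, 3.14, 3.14, 3.14].

### API

Orientations are given as a unit quaternion [w, x, y, z].
In Python, from rig import get_state, imaging, ticket gives the robot as it stands. The module is installed in compiled form; this text tells all that it offers.
- The arm moves only by the shell command python3 -m inch 'ROWS' [FORCE]. ROWS is JSON, a list of rows, each an object with "claw": the opening, from -1 (shut) to 1 (fully open); "travel": the shift along the world's x, y, z in units of 200 mm (1.0 is 200 mm), a list of three; "turn": the turn about the world's z in units of 180 degrees (1.0 is 180 degrees). A call has 1 to 5 rows; each row is the pose to reach, as a shift and turn from the pose commanded when the call began, turning the shorter way round; what a row does not reach only later rows make up. A row lasts 1/10 s, in which the tool goes at most 50 mm and 8.59 degrees, less where a joint would pass 70% of its speed; a pose out of reach is approached as far as the arm can. A call with a number of a shift or a turn outside -1 to 1 is refused whole. A call with a gripper value outside its range is refused whole. The fingers move at their own pace and stop on an object; FORCE is the grip in N (left out, the last holds). Time passes only in rows, so rows that repeat a pose let the fingers close. It gives the time, the measured TCP pose, the force, the opening and the grip force at its end, in the units of the state.
- get_state(): the state, without advancing time (a new reading comes with each control period).
- imaging.get_image(name): name is "scene" or "top"; returns the picture (384x512x3 uint8, red, green, blue); there is no depth.
- imaging.camera_params(name): a dict with "camera_matrix" (3x3 intrinsics, pixels), "cam_to_world" (4x4, takes a point from camera to world coordinates). Camera axes: x right, y down, z forward; pixel columns grow to the right and rows downward; lengths in m; the calibration is good to about 2 mm. A picture is of the moment at which its call begins. camera_params takes no time and is no camera call.
- ticket.sign_off(): hands the job in; it is judged then, once.
The state is a dict: "clock": time; "qpos": joint angles; "qd": joint speeds; "effort": joint torques, N m; "position": TCP position; "ee_rot": TCP orientation; "contact_force": force on the tool from outside, world axes, zero at the start; "moment": the same for the moment, N m; "width": finger opening in m; "gripper_force": force on a finger pad.
Only numpy, scipy, OpenCV 4.12 (cv2) and the standard library are available. Lean on these libraries where they do the work, as an engineer would, in place of code of your own. Each camera call takes 0.05 s, during which the arm holds its last target. There are 200 camera calls.

### The job

Weigh the brown carton with the green band that stands on end in the blue sorter: lay it down on one of its broad faces on the scale's steel pan, centred so that no edge hangs over the pan, setting it down gently and letting go of it. Then tip the scale's clear hood over so that it falls shut over the carton. Leave the other carton in its bay and the rest of the desk's things where they are.

Things in the scene. Friction and masses are not known exactly. Their poses are not given: they have to be found in the camera images.
- key_carton: The carton to weigh: rigid brown box, green band near one end, white label on each broad face, 104 x 60 x 46 mm, 0.2 to 0.4 kg. Starts standing on its 60 x 46 mm end in a bay of the sorter, band up. Origin: centre of that lower end. z runs along the 104 mm (up as it stands, towards the band), y along the 60 mm, x along the 46 mm, square to the broad 104 x 60 faces.
- carton_center (a point): Centre of the key carton (52 mm along its z from its origin). Axes as the carton.
- other_carton: Bystander: a grey carton with a red band, same size and axes, standing in the sorter's other bay. It stays there.
- sorter: Blue sorter fixed to the desk, 78 (its x) x 230 (its y) mm; origin on the desk under its middle. Two open-topped bays centred 65 mm either side of the middle along y, each 68 x 52 mm inside (x, y), walls 5 mm, floor 6 mm and rim 30 mm above the desk. A carton standing in a bay rises 80 mm above the rim, with 3 to 4 mm of play all round, its broad faces looking along the sorter's y. 20 mm high between the bays.
- scale: White bench scale fixed to the desk, 200 (its x) x 170 (its y) x 34 mm, display and keys on the deck at its -x end. Origin on the desk, under the middle of the pan. Its x axis points away from the robot, give or take its yaw.
- pan_top (a point): Centre of the top face of the scale's flat steel pan, 55 mm above the desk when empty. The pan measures 116 mm along its y by 72 mm along its x (axes as the scale), 6 mm thick, its underside 15 mm clear of the deck. It rides on a spring: it sinks 0.4 mm per newton, 2 mm at most, then is solid.
- hood (a joint): Opening of the scale's clear hood: 0 = shut over the pan, 1.65 rad = fully open on a stop, where it starts. A five-sided shell 190 x 160 x 85 mm, 0.2 kg, free hinge. Open, it stands behind the pan, hollow side to the robot, 230 mm above the desk (tab 245), reaching 100 mm behind the hinge. Tip it towards the robot to below 1.0 rad (1 to 2 N at the tab) and it falls shut within 2 s.
- hood_hinge (a point): Midpoint of the hood's hinge axis: 95 mm along the scale's +x from the pan's centre, 36 mm above the desk. The axis is parallel to the scale's y. Does not move with the hood.
- hood_tab (a point): Middle of the black tab on the hood's front wall: 60 mm along the scale's y, standing 22 mm out of the wall, 10 mm thick. Hood open: it points up on top of the hood, 197 mm above and 61 mm beyond the hinge, broad sides to the robot and away, so a fingertip can reach behind it (hood top goes on 35 mm behind it, 11 mm below this point). Hood shut: it points to the scale's -x.
- edge0 (a point): Corner edge of the key carton at half thickness: x 0, y -30, z 0 mm in the carton's frame.
- edge1 (a point): Corner edge of the key carton at half thickness: x 0, y +30, z 0 mm in the carton's frame.
- edge2 (a point): Corner edge of the key carton at half thickness: x 0, y -30, z 104 mm in the carton's frame.
- edge3 (a point): Corner edge of the key carton at half thickness: x 0, y +30, z 104 mm in the carton's frame.
- fob_yellow: Bystander: key with a yellow plastic tag, lying flat, 100 x 22 x 8 mm.
- fob_orange: Bystander: key with an orange plastic tag, lying flat, 100 x 22 x 8 mm.
- stamp: Bystander: turned wooden hand stamp, 32 mm wide, 68 mm tall, standing.
- stapler: Bystander: red and black stapler, 140 x 36 x 44 mm.
- mug: Bystander: white mug, 80 mm wide, 95 mm tall.
- punch: Bystander: black and grey hole punch, 110 x 120 x 62 mm.
- pan: The scale's pan itself; origin and axes as point pan_top.
Not all that is in view belongs to the job. What is shaped like the key_carton but purple is not meant.

How it is judged:
On the way, in this order (a step that is already met when the one before it is completed fails the run):
1. the key carton lies on a broad face, wholly within the pan and let go, the hood still open (y of edge0 in the frame of pan_top between -0.0585 and 0.0585 m and x of edge0 in the frame of pan_top between -0.0365 and 0.0365 m and y of edge1 in the frame of pan_top between -0.0585 and 0.0585 m and x of edge1 in the frame of pan_top between -0.0365 and 0.0365 m and y of edge2 in the frame of pan_top between -0.0585 and 0.0585 m and x of edge2 in the frame of pan_top between -0.0365 and 0.0365 m and y of edge3 in the frame of pan_top between -0.0585 and 0.0585 m and x of edge3 in the frame of pan_top between -0.0365 and 0.0365 m and angle between the x axis of key_carton and the z axis of pan_top, either way round below 0.06 rad and z of carton_center in the frame of pan_top between 0.017 and 0.029 m and contact force between the fingers and key_carton below 0.05 N and linear speed of key_carton below 0.02 m/s and value of joint hood above 1.2 rad), for 0.3 s.
2. the hood is shut (value of joint hood below 0.06 rad), for 0.2 s.
At the end, for the whole second after the job is handed in: The key carton rests released on a broad face on the pan (within 0.06 rad of flat), all four of its corner edges inside the pan's outline (116 x 72 mm, 0.5 mm grace), and the hood is shut (below 0.06 rad) (y of edge0 in the frame of pan_top between -0.0585 and 0.0585 m and x of edge0 in the frame of pan_top between -0.0365 and 0.0365 m and y of edge1 in the frame of pan_top between -0.0585 and 0.0585 m and x of edge1 in the frame of pan_top between -0.0365 and 0.0365 m and y of edge2 in the frame of pan_top between -0.0585 and 0.0585 m and x of edge2 in the frame of pan_top between -0.0365 and 0.0365 m and y of edge3 in the frame of pan_top between -0.0585 and 0.0585 m and x of edge3 in the frame of pan_top between -0.0365 and 0.0365 m and angle between the x axis of key_carton and the z axis of pan_top, either way round below 0.06 rad and z of carton_center in the frame of pan_top between 0.017 and 0.029 m and contact force between the fingers and key_carton below 0.05 N and linear speed of key_carton below 0.02 m/s and value of joint hood below 0.06 rad); the robot touches nothing.
It fails at once if the carton is slammed or pressed on the pan with more than 15 N (contact force between key_carton and pan above 15 N).
It fails at once if the other carton is moved more than 20 mm or tipped (distance of other_carton from where it was at the start of the episode above 0.02 m or angle between other_carton's own z axis and vertical above 0.3 rad).
It fails at once if another thing on the desk is moved more than 30 mm (distance of any of fob_yellow, fob_orange, stamp, stapler, mug, punch from where it was at the start of the episode above 0.03 m).
It also fails if it takes over 64 s, if anything falls off the work surface, if the arm or the gripper's body presses on something with over 40 N, if the wrist force passes 120 N, or if a joint passes its speed limit or range.

## Working session

There is one attempt and no reset: what is moved stays moved. The work goes in short steps, Python scripts to look and compute and a shell command to move; the robot and the scene stay as the last step left them, time stands still between calls to the robot, and variables do not carry over. Pictures are saved under pics/ and viewed, at most 13 in all, crops included, and the job is handed in when it is done.

```bash
mkdir -p pics; python3 - <<'E'
from rig import get_state, imaging
import cv2,numpy as np
for n in("scene","top"):
    im=imaging.get_image(n); cv2.imwrite(f"pics/{n}0.png",im[:,:,::-1])
    p=imaging.camera_params(n); print(n,np.round(p["camera_matrix"],1).tolist(),np.round(p["cam_to_world"],4).tolist())
s=get_state(); print({k:np.round(v,3).tolist() for k,v in s.items()})
E
```

```text
scene [[482.6, 0.0, 260.2], [0.0, 482.6, 191.7], [0.0, 0.0, 1.0]] [[0.9693, -0.1762, 0.1715, 0.2635], [-0.2451, -0.6363, 0.7315, -1.1767], [-0.0198, -0.751, -0.66, 1.1644], [0.0, 0.0, 0.0, 1.0]]
top [[422.6, 0.0, 252.5], [0.0, 422.6, 188.8], [0.0, 0.0, 1.0]] [[0.0137, -0.9984, 0.0545, 0.4648], [-0.9999, -0.0142, -0.0087, 0.0138], [0.0094, -0.0544, -0.9985, 1.4971], [0.0, 0.0, 0.0, 1.0]]
{'clock': 0.1, 'qpos': [1.165, 0.277, 1.506, 0.0, 1.361, -0.121], 'qd': [0.001, -0.002, -0.002, -0.003, 0.002, 0.001], 'effort': [0.002, -41.77, -24.641, -0.0, 0.006, 0.0], 'position': [0.161, 0.551, 0.25], 'ee_rot': [-0.0, 0.142, 0.99, -0.001], 'contact_force': [0.429, 0.098, -0.157], 'moment': [-0.031, -0.001, 0.013], 'gripper_force': 0.0, 'width': 0.086}
```

View pics/scene0.png

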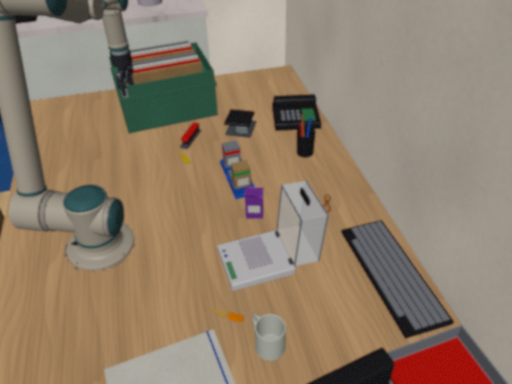

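View pics/top0.png

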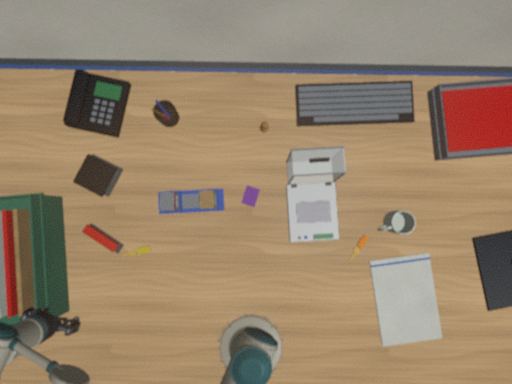

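The scene shows the sorter at (238,175) with the brown/green carton at about (240,175) and grey/red at (232,153). A purple decoy stands at (255,203), and the scale is at (258,257) with its hood open. In the top view the sorter is at (191,201), the scale at (314,200) and the decoy at (250,196). Next I'll enlarge both to confirm.

```bash
python3 - <<'E'
import cv2,numpy as np
t=cv2.imread("pics/top0.png"); s=cv2.imread("pics/scene0.png")
a=cv2.resize(t[140:250,150:350],(800,440),interpolation=cv2.INTER_CUBIC); cv2.imwrite("pics/c1.png",a)
b=cv2.resize(s[130:290,200:340],(700-175,600),interpolation=cv2.INTER_CUBIC); cv2.imwrite("pics/c2.png",b)
E
```

```text
(no output)
```

View pics/c1.png

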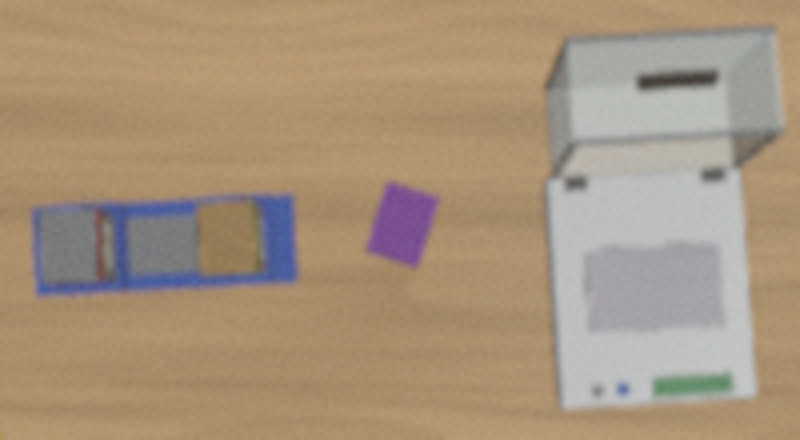

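View pics/c2.png

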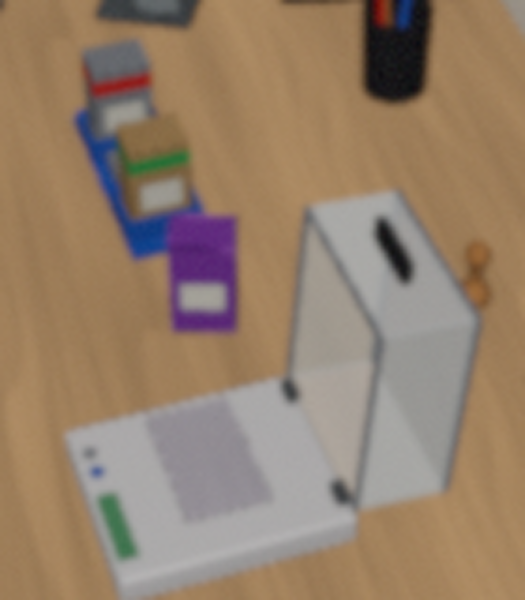

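Candidates: brown with green band at top (207,199); grey with red band at top (169,201); purple at top (250,196). The brown one with the green band in the blue sorter is the one meant, since the grey is the other carton and the purple is excluded.

```bash
cat > h.py <<'E'
import numpy as np
from rig import imaging
def pix(n,uv,z):
    p=imaging.camera_params(n);K=np.array(p["camera_matrix"]);T=np.array(p["cam_to_world"])
    uv=np.atleast_2d(uv).astype(float); d=(T[:3,:3]@np.linalg.inv(K)@np.c_[uv,np.ones(len(uv))].T).T
    o=T[:3,3]; return o+d*((z-o[2])/d[:,2])[:,None]
def c1(p): return np.atleast_2d(p)/4+[150-.375,140-.375]
def c2(p): return np.atleast_2d(p)/3.75+[200-.37,130-.37]
E
python3 - <<'E'
from h import *
def yaw(a,b): d=b-a; return round(np.degrees(np.arctan2(d[1],d[0])),2)
def show(n,P):
    print(n,np.round(P,4).tolist(),'mean',np.round(P.mean(0),4), [yaw(P[i],P[(i+1)%len(P)]) for i in range(len(P))])
show('sorter',pix('top',c1([(33,208),(293,196),(297,279),(38,294)]),.03))
show('brown',pix('top',c1([(197,204),(258,201),(261,272),(199,276)]),.11))
show('pan',pix('top',c1([(585,250),(720,243),(723,327),(590,332)]),.055))
show('deck',pix('top',c1([(547,180),(740,170),(757,398),(562,408)]),.034))
show('tab',pix('top',c1([(638,83),(717,77)]),.238))
show('purple',pix('top',c1([(388,182),(438,198),(417,267),(367,251)]),.1))
show('scene brown top',pix('scene',c2([(117,126),(177,115),(190,152),(130,165)]),.11))
show('scene pan',pix('scene',c2([(148,416),(228,397),(272,501),(187,522)]),.055))
show('fobs',pix('top',[(140,251),(101,238)],.01))
show('tab scene',pix('scene',c2([(382,225),(407,275)]),.238))
E
```

```text
sorter [[0.5305, 0.329, 0.03], [0.5441, 0.1039, 0.03], [0.4721, 0.0992, 0.03], [0.4561, 0.3228, 0.03]] mean [0.5007 0.2137 0.03  ] [np.float64(-86.54), np.float64(-176.25), np.float64(94.1), np.float64(4.79)]
brown [[0.5321, 0.1776, 0.11], [0.5352, 0.1276, 0.11], [0.477, 0.1241, 0.11], [0.4731, 0.1748, 0.11]] mean [0.5043 0.151  0.11  ] [np.float64(-86.37), np.float64(-176.52), np.float64(94.48), np.float64(2.76)]
pan [[0.5001, -0.1475, 0.055], [0.5077, -0.263, 0.055], [0.4361, -0.2658, 0.055], [0.4303, -0.1524, 0.055]] mean [ 0.4686 -0.2072  0.055 ] [np.float64(-86.24), np.float64(-177.74), np.float64(92.91), np.float64(3.96)]
deck [[0.5609, -0.1164, 0.034], [0.572, -0.2842, 0.034], [0.375, -0.2995, 0.034], [0.3642, -0.1312, 0.034]] mean [ 0.468  -0.2078  0.034 ] [np.float64(-86.21), np.float64(-175.56), np.float64(93.66), np.float64(4.29)]
tab [[0.6213, -0.1658, 0.238], [0.6267, -0.2251, 0.238]] mean [ 0.624  -0.1955  0.238 ] [np.float64(-84.79), np.float64(95.21)]
purple [[0.553, 0.0212, 0.1], [0.5403, -0.0204, 0.1], [0.483, -0.0037, 0.1], [0.4957, 0.0377, 0.1]] mean [0.518  0.0087 0.1   ] [np.float64(-106.96), np.float64(163.83), np.float64(73.06), np.float64(-16.07)]
scene brown top [[0.4745, 0.1688, 0.11], [0.5332, 0.1701, 0.11], [0.5322, 0.1119, 0.11], [0.4743, 0.1081, 0.11]] mean [0.5036 0.1397 0.11  ] [np.float64(1.23), np.float64(-91.0), np.float64(-176.3), np.float64(89.84)]
scene pan [[0.4315, -0.1536, 0.055], [0.5012, -0.1501, 0.055], [0.5071, -0.2693, 0.055], [0.437, -0.2725, 0.055]] mean [ 0.4692 -0.2114  0.055 ] [np.float64(2.89), np.float64(-87.18), np.float64(-177.4), np.float64(92.63)]
fobs [[0.3232, 0.3901, 0.01], [0.3666, 0.5272, 0.01]] mean [0.3449 0.4587 0.01  ] [np.float64(72.45), np.float64(-107.55)]
tab scene [[0.6226, -0.173, 0.238], [0.6232, -0.2326, 0.238]] mean [ 0.6229 -0.2028  0.238 ] [np.float64(-89.51), np.float64(90.49)]
```

```bash
python3 -m inch '[{"claw":1,"travel":[0.15,-0.18,0],"turn":-0.04},{"claw":1,"travel":[0.3,-0.36,0],"turn":-0.08},{"claw":1,"travel":[0.45,-0.54,0],"turn":-0.12},{"claw":1,"travel":[0.6,-0.72,0],"turn":-0.16},{"claw":1,"travel":[0.75,-0.9,0],"turn":-0.2}]' 20
python3 -m inch '[{"claw":1,"travel":[0.18,-0.2,0],"turn":-0.04},{"claw":1,"travel":[0.36,-0.4,0],"turn":-0.08},{"claw":1,"travel":[0.54,-0.6,0],"turn":-0.12},{"claw":1,"travel":[0.72,-0.8,0],"turn":-0.16},{"claw":1,"travel":[0.9,-1.0,0],"turn":-0.189}]'
python3 -m inch '[{"claw":1,"travel":[0.065,-0.11,0],"turn":0},{"claw":1,"travel":[0.065,-0.11,0],"turn":0},{"claw":1,"travel":[0.065,-0.11,0],"turn":0}]'
```

```text
clock: 0.6
position: [0.3122, 0.3702, 0.25]
ee_rot: [-0.0, 0.443, 0.897, -0.0]
contact_force: [0.2, 0.1, -0.9]
width: 0.0854
gripper_force: 0.0
clock: 1.1
position: [0.4796, 0.1842, 0.2501]
ee_rot: [-0.0, 0.686, 0.728, -0.0]
contact_force: [0.4, 0.8, -0.1]
width: 0.0856
gripper_force: 0.0
clock: 1.4
position: [0.4914, 0.1638, 0.2498]
ee_rot: [-0.001, 0.685, 0.729, -0.0]
contact_force: [-0.3, 0.8, 1.3]
width: 0.0855
gripper_force: 0.0
```

```bash
python3 -m inch '[{"claw":1,"travel":[0.063,-0.075,0],"turn":0},{"claw":1,"travel":[0.063,-0.075,-0.2],"turn":0},{"claw":1,"travel":[0.063,-0.075,-0.4],"turn":0},{"claw":1,"travel":[0.063,-0.075,-0.55],"turn":0},{"claw":1,"travel":[0.063,-0.075,-0.55],"turn":0}]'
python3 - <<'E'
from rig import imaging
import cv2,numpy as np
t=imaging.get_image("top")[:,:,::-1]; s=imaging.get_image("scene")[:,:,::-1]
a=cv2.resize(t[150:250,150:250],(400,400),interpolation=cv2.INTER_CUBIC)
b=cv2.resize(s[110:210,190:290],(400,400),interpolation=cv2.INTER_CUBIC)
cv2.imwrite("pics/g1.png",np.hstack([a,b]))
E
```

```text
clock: 1.9
position: [0.4999, 0.1499, 0.1365]
ee_rot: [-0.003, 0.683, 0.73, -0.004]
contact_force: [-0.6, 0.2, 0.5]
width: 0.0855
gripper_force: 0.0
```

View pics/g1.png

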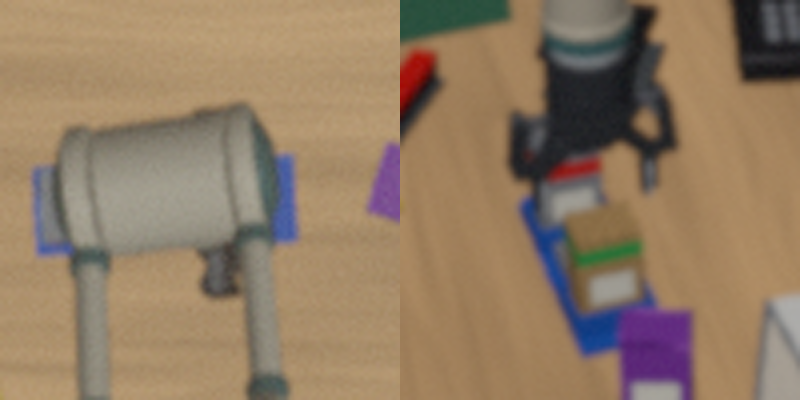

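The gripper stands over the brown carton, with its fingertips at (520,170) and (650,185) in the right panel, either side of the carton top at (603,230). Going down to grip.

```bash
python3 -m inch '[{"claw":1,"travel":[0.01,0,-0.1],"turn":0},{"claw":1,"travel":[0.01,0,-0.2],"turn":0},{"claw":1,"travel":[0.01,0,-0.23],"turn":0},{"claw":1,"travel":[0.01,0,-0.23],"turn":0}]'
python3 -m inch '[{"claw":0.2,"travel":[0,0,0],"turn":0},{"claw":0.0,"travel":[0,0,0],"turn":0},{"claw":-0.1,"travel":[0,0,0],"turn":0},{"claw":-0.1,"travel":[0,0,0],"turn":0},{"claw":-0.1,"travel":[0,0,0],"turn":0}]' 30
```

```text
clock: 2.4
position: [0.5068, 0.1495, 0.0953]
ee_rot: [0.0, 0.684, 0.73, 0.001]
contact_force: [-0.3, -0.4, 0.1]
width: 0.0855
gripper_force: 0.0
clock: 2.9
position: [0.5073, 0.1493, 0.0959]
ee_rot: [0.001, 0.684, 0.729, 0.001]
contact_force: [-1.9, 0.5, 6.9]
width: 0.0596
gripper_force: 32.9
```

```bash
python3 -m inch '[{"claw":-0.1,"travel":[0,0,0.02],"turn":0},{"claw":-0.1,"travel":[0,0,0.04],"turn":0},{"claw":-0.1,"travel":[0,0,0.06],"turn":0},{"claw":-0.1,"travel":[0,0,0.06],"turn":0}]' 20
python3 -m inch '[{"claw":-0.1,"travel":[0,-0.04,0],"turn":0},{"claw":-0.1,"travel":[0,-0.08,0],"turn":0},{"claw":-0.1,"travel":[0,-0.12,0],"turn":0},{"claw":-0.1,"travel":[0,-0.16,0],"turn":0},{"claw":-0.1,"travel":[0,-0.2,0],"turn":0}]'
```

```text
clock: 3.3
position: [0.5068, 0.149, 0.1069]
ee_rot: [0.0, 0.684, 0.729, 0.0]
contact_force: [-0.1, 0.9, -1.3]
width: 0.0599
gripper_force: 32.0
clock: 3.8
position: [0.5068, 0.1085, 0.1063]
ee_rot: [0.0, 0.684, 0.729, 0.001]
contact_force: [1.0, 5.3, -2.4]
width: 0.0593
gripper_force: 27.7
```

```bash
python3 -m inch '[{"claw":-0.1,"travel":[0,-0.03,0],"turn":0},{"claw":-0.1,"travel":[0,-0.06,0],"turn":0},{"claw":-0.1,"travel":[0,-0.09,0],"turn":0},{"claw":-0.1,"travel":[0,-0.12,0],"turn":0}]'
python3 -m inch '[{"claw":-0.1,"travel":[0,-0.12,0.08],"turn":0},{"claw":-0.1,"travel":[0,-0.12,0.2],"turn":0},{"claw":-0.1,"travel":[0,-0.12,0.35],"turn":0},{"claw":-0.1,"travel":[0,-0.12,0.35],"turn":0}]' 40
python3 - <<'E'
from rig import imaging
import cv2,numpy as np
s=imaging.get_image("scene")[:,:,::-1]
b=cv2.resize(s[90:220,180:310],(520,520),interpolation=cv2.INTER_CUBIC)
cv2.imwrite("pics/g2.png",b)
E
```

```text
clock: 4.2
position: [0.5066, 0.0848, 0.1061]
ee_rot: [-0.0, 0.684, 0.729, 0.0]
contact_force: [1.8, 5.8, -2.3]
width: 0.0597
gripper_force: 28.1
clock: 4.6
position: [0.508, 0.0591, 0.1794]
ee_rot: [0.003, 0.684, 0.729, 0.001]
contact_force: [0.2, 0.2, -1.3]
width: 0.0596
gripper_force: 47.3
```

View pics/g2.png

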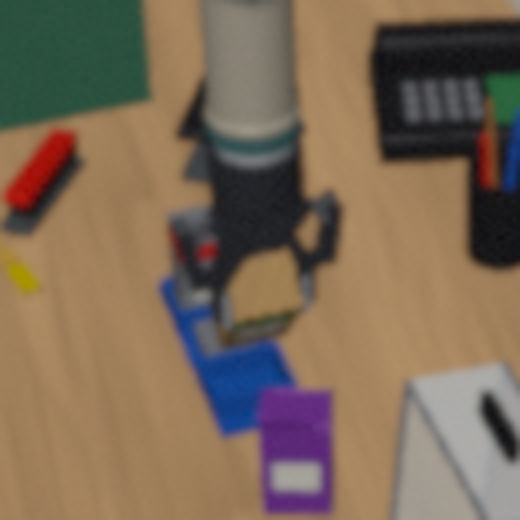

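The carton is held tilted, about 45°, with its green band at (262,325) leaning towards -y. Now I'll take it to the free desk in front of the sorter and lay it down there.

```bash
python3 -m inch '[{"claw":-0.1,"travel":[-0.15,0,0],"turn":0},{"claw":-0.1,"travel":[-0.35,0.05,0],"turn":0},{"claw":-0.1,"travel":[-0.55,0.15,0],"turn":0},{"claw":-0.1,"travel":[-0.7,0.2,0],"turn":0},{"claw":-0.1,"travel":[-0.7,0.2,-0.1],"turn":0}]'
python3 -m inch '[{"claw":-0.1,"travel":[0,0,-0.1],"turn":0},{"claw":-0.1,"travel":[0,0,-0.2],"turn":0},{"claw":-0.1,"travel":[0,0,-0.3],"turn":0},{"claw":-0.1,"travel":[0,0,-0.35],"turn":0}]' 20
```

```text
clock: 5.15
position: [0.361, 0.101, 0.1556]
ee_rot: [-0.001, 0.683, 0.73, -0.002]
contact_force: [1.0, 0.4, -2.6]
width: 0.0593
gripper_force: 47.3
clock: 5.55
position: [0.3632, 0.1, 0.0836]
ee_rot: [-0.002, 0.684, 0.73, -0.003]
contact_force: [-0.4, -1.1, -1.8]
width: 0.0593
gripper_force: 47.1
```

```bash
python3 -m inch '[{"claw":-0.05,"travel":[0,-0.05,-0.05],"turn":0},{"claw":-0.05,"travel":[0,-0.1,-0.1],"turn":0},{"claw":-0.05,"travel":[0,-0.13,-0.15],"turn":0},{"claw":-0.05,"travel":[0,-0.16,-0.2],"turn":0},{"claw":-0.05,"travel":[0,-0.16,-0.2],"turn":0}]' 20
python3 -m inch '[{"claw":-0.05,"travel":[0,-0.01,-0.03],"turn":0},{"claw":-0.05,"travel":[0,-0.02,-0.06],"turn":0},{"claw":-0.05,"travel":[0,-0.03,-0.09],"turn":0},{"claw":-0.05,"travel":[0,-0.03,-0.09],"turn":0}]' 20
```

```text
clock: 6.05
position: [0.3661, 0.067, 0.0456]
ee_rot: [0.001, 0.684, 0.73, -0.001]
contact_force: [0.9, -2.0, 2.8]
width: 0.0596
gripper_force: 56.1
clock: 6.45
position: [0.3663, 0.0617, 0.0277]
ee_rot: [0.001, 0.684, 0.73, -0.001]
contact_force: [1.2, -3.4, 3.4]
width: 0.0593
gripper_force: 58.4
```

```bash
python3 -m inch '[{"claw":-0.05,"travel":[0,-0.005,-0.015],"turn":0},{"claw":-0.05,"travel":[0,-0.005,-0.015],"turn":0},{"claw":0.3,"travel":[0,-0.005,-0.015],"turn":0},{"claw":1,"travel":[0,-0.005,-0.015],"turn":0},{"claw":1,"travel":[0,-0.005,-0.015],"turn":0}]' 20
python3 -m inch '[{"claw":1,"travel":[0,0,0.2],"turn":0},{"claw":1,"travel":[0,0,0.4],"turn":0},{"claw":1,"travel":[-0.2,0,0.6],"turn":0},{"claw":1,"travel":[-0.4,-0.1,0.7],"turn":0},{"claw":1,"travel":[-0.6,-0.2,0.7],"turn":0}]'
python3 - <<'E'
from rig import imaging
import cv2,numpy as np
t=imaging.get_image("top")[:,:,::-1]; s=imaging.get_image("scene")[:,:,::-1]
cv2.imwrite("pics/t3.png",t)
a=cv2.resize(t[190:290,160:260],(400,400),interpolation=cv2.INTER_CUBIC)
b=cv2.resize(s[140:240,140:240],(400,400),interpolation=cv2.INTER_CUBIC)
cv2.imwrite("pics/g3.png",np.hstack([a,b]))
E
```

```text
clock: 6.95
position: [0.365, 0.0618, 0.0247]
ee_rot: [-0.001, 0.684, 0.73, -0.001]
contact_force: [0.2, -0.1, 0.1]
width: 0.0846
gripper_force: 0.0
clock: 7.45
position: [0.2467, 0.0216, 0.1671]
ee_rot: [0.002, 0.683, 0.731, 0.001]
contact_force: [1.0, -1.7, 1.2]
width: 0.0855
gripper_force: 0.0
```

View pics/g3.png

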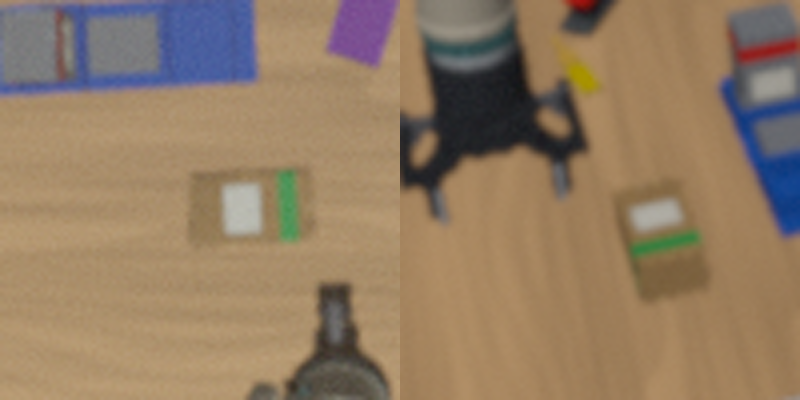

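The carton lies flat, label up, with its top face at (190..311, 170..244) in the left panel and the band to -y. Next I compute its centre for the regrip.

```bash
python3 - <<'E'
from h import *
P=pix('top',np.array([(190,173),(311,168),(313,239),(190,246)])/4+[159.6,189.6],.046)
print(np.round(P,4).tolist(),P.mean(0))
for i in range(4):
    d=P[(i+1)%4]-P[i]; print(np.degrees(np.arctan2(d[1],d[0])),np.linalg.norm(d))
E
```

```text
[[0.3912, 0.1541, 0.046], [0.3968, 0.0509, 0.046], [0.3365, 0.0483, 0.046], [0.3292, 0.1529, 0.046]] [0.36342811 0.10155808 0.046     ]
-86.88436814002873 0.10337903152569015
-177.48612651605694 0.0603319598247171
93.97371571189137 0.10491720849927254
1.1170599277321585 0.06193753131600967
```

```bash
python3 -m inch '[{"claw":1,"travel":[0.2,0.13,0],"turn":0},{"claw":1,"travel":[0.4,0.26,0],"turn":0},{"claw":1,"travel":[0.58,0.39,0],"turn":0},{"claw":1,"travel":[0.58,0.39,-0.15],"turn":0},{"claw":1,"travel":[0.58,0.39,-0.15],"turn":0}]'
```

```text
clock: 8.05
position: [0.3601, 0.1006, 0.1321]
ee_rot: [-0.003, 0.683, 0.73, -0.004]
contact_force: [-1.9, -0.1, -0.6]
width: 0.0854
gripper_force: 0.0
```

```bash
python3 -m inch '[{"claw":1,"travel":[0.01,0,-0.15],"turn":0},{"claw":1,"travel":[0.01,0,-0.35],"turn":0},{"claw":1,"travel":[0.01,0,-0.5],"turn":0},{"claw":1,"travel":[0.01,0,-0.5],"turn":0},{"claw":0.2,"travel":[0.01,0,-0.5],"turn":0}]'
python3 -m inch '[{"claw":0,"travel":[0,0,0],"turn":0},{"claw":-0.1,"travel":[0,0,0],"turn":0},{"claw":-0.1,"travel":[0,0,0],"turn":0},{"claw":-0.1,"travel":[0,0,0],"turn":0}]' 40
python3 -m inch '[{"claw":-0.1,"travel":[0,0,0.1],"turn":0},{"claw":-0.1,"travel":[0,0,0.3],"turn":0},{"claw":-0.1,"travel":[0,0,0.5],"turn":0},{"claw":-0.1,"travel":[0,0,0.7],"turn":0},{"claw":-0.1,"travel":[0,0,0.7],"turn":0}]'
```

```text
clock: 8.55
position: [0.3639, 0.0998, 0.0356]
ee_rot: [-0.001, 0.684, 0.729, -0.001]
contact_force: [-0.2, 0.9, -0.4]
width: 0.0735
gripper_force: 0.0
clock: 8.95
position: [0.3654, 0.1001, 0.0368]
ee_rot: [0.001, 0.684, 0.729, 0.001]
contact_force: [-0.2, -0.8, 8.6]
width: 0.0599
gripper_force: 44.6
clock: 9.45
position: [0.3683, 0.1004, 0.1808]
ee_rot: [0.005, 0.684, 0.729, 0.005]
contact_force: [1.9, 0.7, -2.1]
width: 0.059
gripper_force: 45.0
```

```bash
python3 -m inch '[{"claw":-0.1,"travel":[0,-0.15,0],"turn":0},{"claw":-0.1,"travel":[0,-0.35,0],"turn":0},{"claw":-0.1,"travel":[0,-0.55,0],"turn":0},{"claw":-0.1,"travel":[0,-0.75,0],"turn":0},{"claw":-0.1,"travel":[0,-0.95,0],"turn":0}]'
python3 -m inch '[{"claw":-0.1,"travel":[0.08,-0.15,0],"turn":0},{"claw":-0.1,"travel":[0.2,-0.35,0],"turn":0},{"claw":-0.1,"travel":[0.35,-0.5,0],"turn":0},{"claw":-0.1,"travel":[0.5,-0.59,0],"turn":0},{"claw":-0.1,"travel":[0.51,-0.59,0],"turn":0}]'
python3 -m inch '[{"claw":-0.1,"travel":[0,0,-0.15],"turn":0},{"claw":-0.1,"travel":[0,0,-0.25],"turn":0},{"claw":-0.1,"travel":[0,0,-0.25],"turn":0}]'
```

```text
clock: 9.95
position: [0.3635, -0.0911, 0.175]
ee_rot: [-0.0, 0.684, 0.729, 0.0]
contact_force: [1.1, -0.5, -2.6]
width: 0.0596
gripper_force: 45.0
clock: 10.45
position: [0.4701, -0.2114, 0.1748]
ee_rot: [0.002, 0.685, 0.729, 0.0]
contact_force: [-1.1, 0.0, -2.0]
width: 0.059
gripper_force: 44.9
clock: 10.75
position: [0.4633, -0.2058, 0.1222]
ee_rot: [-0.004, 0.684, 0.729, -0.001]
contact_force: [-0.8, 1.3, -2.1]
width: 0.0593
gripper_force: 44.8
```

```bash
python3 - <<'E'
from rig import imaging
import cv2,numpy as np
s=imaging.get_image("scene")[:,:,::-1]; t=imaging.get_image("top")[:,:,::-1]
a=cv2.resize(t[150:250,265:365],(400,400),interpolation=cv2.INTER_CUBIC)
b=cv2.resize(s[190:290,210:310],(400,400),interpolation=cv2.INTER_CUBIC)
cv2.imwrite("pics/g4.png",np.hstack([a,b]))
E
```

```text
(no output)
```

View pics/g4.png

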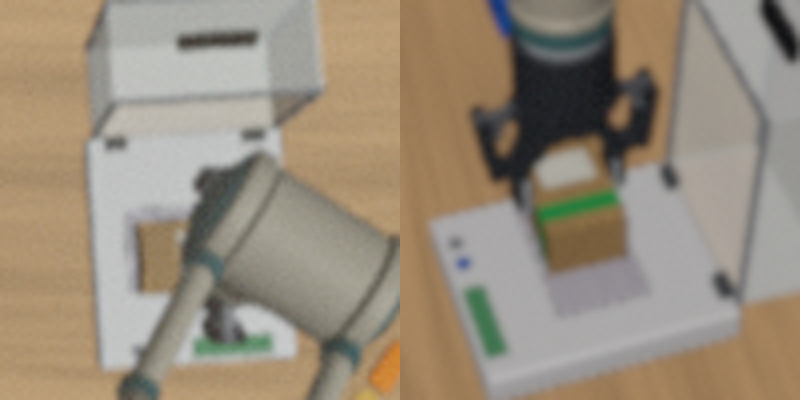

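The carton hangs level above the pan, with its band end towards -y. In the right panel its bottom front edge runs (553,270)-(627,250); in the left panel its +y end edge is at x≈137.

```bash
python3 - <<'E'
from h import *
from rig import get_state
s=get_state(); print(s["position"],s["contact_force"])
q=s["position"]; b=q[2]-.0368
print('+y end top',pix('top',np.array([(137,222),(139,290)])/4+[264.6,149.6],b+.046))
print('-y end bottom',pix('scene',np.array([(153,270),(227,250)])/4+[209.6,189.6],b))
print('-y end top',pix('scene',np.array([(137,207),(223,190)])/4+[209.6,189.6],b+.046))
E
```

```text
[ 0.46578848 -0.20739221  0.12516703] [ 0.45674589 -0.01335758 -2.35055679]
+y end top [[ 0.48868581 -0.14833897  0.13436703]
 [ 0.43402053 -0.15037086  0.13436703]]
-y end bottom [[ 0.43717114 -0.25552006  0.08836703]
 [ 0.4944084  -0.25094315  0.08836703]]
-y end top [[ 0.43212466 -0.23347409  0.13436703]
 [ 0.49650031 -0.23356896  0.13436703]]
```

```bash
python3 -m inch '[{"claw":-0.1,"travel":[0.015,-0.025,-0.05],"turn":0},{"claw":-0.1,"travel":[0.015,-0.025,-0.1],"turn":0},{"claw":-0.1,"travel":[0.015,-0.025,-0.12],"turn":0},{"claw":-0.1,"travel":[0.015,-0.025,-0.12],"turn":0},{"claw":-0.1,"travel":[0.015,-0.025,-0.12],"turn":0}]'
python3 - <<'E'
from rig import imaging,get_state
import cv2,numpy as np
s=np.mean([imaging.get_image("scene") for _ in range(4)],0)[:,:,::-1].astype(np.uint8); t=np.mean([imaging.get_image("top") for _ in range(4)],0)[:,:,::-1].astype(np.uint8)
a=cv2.resize(t[190:240,285:335],(400,400),interpolation=cv2.INTER_CUBIC)
b=cv2.resize(s[225:275,230:280],(400,400),interpolation=cv2.INTER_CUBIC)
cv2.imwrite("pics/g5.png",np.hstack([a,b])); print(get_state()["position"])
E
```

```text
clock: 11.35
position: [0.4694, -0.2129, 0.1013]
ee_rot: [-0.0, 0.684, 0.729, 0.0]
contact_force: [0.4, -0.9, -1.6]
width: 0.0593
gripper_force: 44.9
[ 0.46948878 -0.21298237  0.10150161]
```

View pics/g5.png

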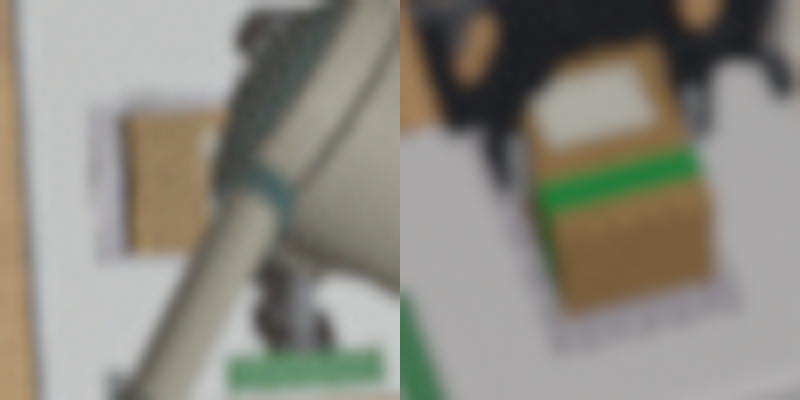

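In the left panel the pan's +y edge runs (93,105)-(102,258) and the carton's +y top edge (131,112)-(135,250). In the right panel the pan's -y edge runs (553,352)-(738,308) and the carton's lower edge (570,312)-(712,275).

```bash
python3 - <<'E'
from h import *
T=lambda p:np.array(p)/8+[284.56,189.56]
S=lambda p:(np.array(p)-[400,0])/8+[229.56,224.56]
b=.0647
P=lambda n,x:print(n,np.round(x,4).tolist(),np.round(x.mean(0),4))
P('pan +y',pix('top',T([(93,105),(102,258)]),.055))
P('car +y',pix('top',T([(131,112),(135,250)]),b+.046))
P('pan -y',pix('scene',S([(553,352),(738,308)]),.055))
P('car -y bot',pix('scene',S([(570,312),(712,275)]),b))
P('car -y top',pix('scene',S([(552,213),(702,178)]),b+.046))
E
```

```text
pan +y [[0.4982, -0.1486, 0.055], [0.4331, -0.153, 0.055]] [ 0.4657 -0.1508  0.055 ]
car +y [[0.4942, -0.158, 0.1107], [0.4378, -0.16, 0.1107]] [ 0.466  -0.159   0.1107]
pan -y [[0.4349, -0.2709, 0.055], [0.5063, -0.2684, 0.055]] [ 0.4706 -0.2696  0.055 ]
car -y bot [[0.4438, -0.262, 0.0647], [0.499, -0.2584, 0.0647]] [ 0.4714 -0.2602  0.0647]
car -y top [[0.4407, -0.2532, 0.1107], [0.4976, -0.251, 0.1107]] [ 0.4691 -0.2521  0.1107]
```

Centred within about 1 mm both ways. Lowering slowly.

```bash
python3 -m inch '[{"claw":-0.1,"travel":[0,0,-0.01],"turn":0},{"claw":-0.1,"travel":[0,0,-0.02],"turn":0},{"claw":-0.1,"travel":[0,0,-0.03],"turn":0},{"claw":-0.1,"travel":[0,0,-0.035],"turn":0},{"claw":-0.1,"travel":[0,0,-0.035],"turn":0}]'
python3 -m inch '[{"claw":-0.1,"travel":[0,0,-0.005],"turn":0},{"claw":-0.1,"travel":[0,0,-0.01],"turn":0},{"claw":-0.1,"travel":[0,0,-0.01],"turn":0},{"claw":-0.1,"travel":[0,0,-0.01],"turn":0}]'
```

```text
clock: 12.25
position: [0.4692, -0.2129, 0.0941]
ee_rot: [-0.0, 0.684, 0.729, -0.0]
contact_force: [1.0, 0.0, -2.0]
width: 0.0594
gripper_force: 44.9
clock: 12.65
position: [0.4694, -0.213, 0.0923]
ee_rot: [0.0, 0.684, 0.729, 0.0]
contact_force: [-1.0, -0.2, -1.6]
width: 0.0598
gripper_force: 44.9
```

```bash
for i in 1 2; do python3 -m inch '[{"claw":-0.1,"travel":[0,0,-0.003],"turn":0},{"claw":-0.1,"travel":[0,0,-0.005],"turn":0},{"claw":-0.1,"travel":[0,0,-0.005],"turn":0},{"claw":-0.1,"travel":[0,0,-0.005],"turn":0}]' | grep -E 'pos|contact'; done
```

```text
position: [0.4695, -0.213, 0.0915]
contact_force: [0.0, 0.3, 0.0]
position: [0.4695, -0.213, 0.0905]
contact_force: [-0.7, -0.1, 1.6]
```

```bash
python3 -m inch '[{"claw":0.1,"travel":[0,0,0],"turn":0},{"claw":0.4,"travel":[0,0,0],"turn":0},{"claw":1,"travel":[0,0,0],"turn":0},{"claw":1,"travel":[0,0,0],"turn":0},{"claw":1,"travel":[0,0,0],"turn":0}]' 20
python3 -m inch '[{"claw":1,"travel":[0,0,0.05],"turn":0},{"claw":1,"travel":[0,0,0.2],"turn":0},{"claw":1,"travel":[0,0,0.4],"turn":0},{"claw":1,"travel":[-0.2,0,0.55],"turn":0},{"claw":1,"travel":[-0.4,0,0.7],"turn":0}]'
python3 -m inch '[{"claw":1,"travel":[-0.2,0,0.15],"turn":0},{"claw":1,"travel":[-0.4,0,0.3],"turn":0},{"claw":1,"travel":[-0.5,0,0.45],"turn":0},{"claw":1,"travel":[-0.5,0,0.5],"turn":0}]'
python3 - <<'E'
from rig import imaging,get_state
import cv2,numpy as np
s=np.mean([imaging.get_image("scene") for _ in range(4)],0)[:,:,::-1].astype(np.uint8); t=np.mean([imaging.get_image("top") for _ in range(4)],0)[:,:,::-1].astype(np.uint8)
a=cv2.resize(t[140:240,275:355],(400,500),interpolation=cv2.INTER_CUBIC)
b=cv2.resize(s[175:275,230:310],(400,500),interpolation=cv2.INTER_CUBIC)
cv2.imwrite("pics/g6.png",np.hstack([a,b]))
E
```

```text
clock: 13.95
position: [0.4694, -0.213, 0.0902]
ee_rot: [-0.0, 0.684, 0.729, 0.0]
contact_force: [-0.9, 0.3, -0.9]
width: 0.0855
gripper_force: 0.0
clock: 14.45
position: [0.3892, -0.2132, 0.2323]
ee_rot: [0.001, 0.684, 0.73, -0.0]
contact_force: [-1.2, -0.8, 0.3]
width: 0.0853
gripper_force: 0.0
clock: 14.85
position: [0.288, -0.2133, 0.3341]
ee_rot: [0.003, 0.685, 0.728, -0.001]
contact_force: [0.6, -0.7, -0.1]
width: 0.0852
gripper_force: 0.0
```

View pics/g6.png

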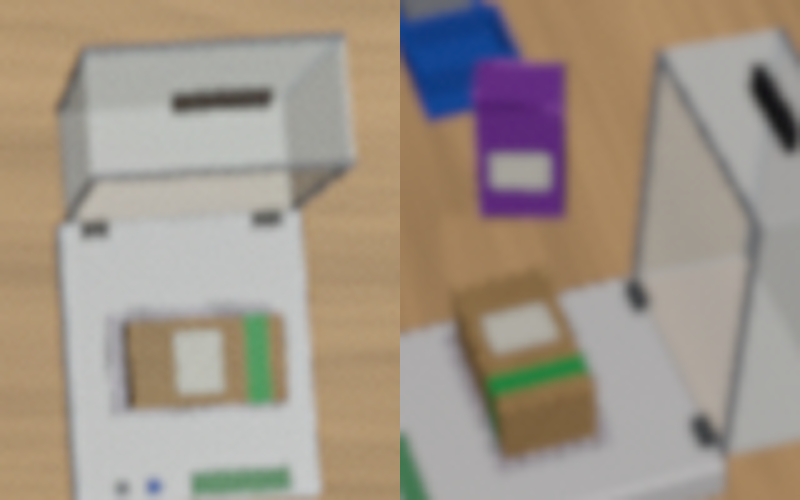

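The carton lies flat on the pan and is released; the hood is still open. In the left panel its top face spans x 130..287 and the pan's +y edge is at x≈114. In the right panel its lower edge (503,455)-(597,430) is close to the pan's edge, so I'll check the margins.

```bash
python3 - <<'E'
from h import *
T=lambda p:np.array(p)/5+[274.5,139.5]
S=lambda p:(np.array(p)-[400,0])/5+[229.5,174.5]
P=lambda n,x:print(n,np.round(x,4).tolist(),np.round(x.mean(0),4))
P('pan +y',pix('top',T([(110,320),(118,412)]),.055))
P('car',pix('top',T([(127,321),(282,314),(289,403),(133,409)]),.1))
P('car -y bot',pix('scene',S([(503,456),(597,431)]),.054))
P('pan -y',pix('scene',S([(507,467),(602,440)]),.054))
P('tab',pix('top',T([(172,103),(271,96)]),.238))
E
python3 - <<'E'
import cv2,numpy as np
a=cv2.imread("pics/g6.png")
# gray profile along the scene column below the carton's band end and left of it in top
print(a[440:500:3,555].mean(1).round().tolist()); print(a[355:370,95:140:2].mean((0,2)).round().tolist())
E
```

```text
pan +y [[0.4954, -0.1497, 0.055], [0.4329, -0.1557, 0.055]] [ 0.4641 -0.1527  0.055 ]
car [[0.494, -0.1559, 0.1], [0.5, -0.2586, 0.1], [0.4413, -0.2634, 0.1], [0.436, -0.1603, 0.1]] [ 0.4678 -0.2095  0.1   ]
car -y bot [[0.4416, -0.2605, 0.054], [0.5005, -0.2564, 0.054]] [ 0.471  -0.2585  0.054 ]
pan -y [[0.4419, -0.2693, 0.054], [0.5015, -0.264, 0.054]] [ 0.4717 -0.2667  0.054 ]
tab [[0.6221, -0.1651, 0.238], [0.6272, -0.2246, 0.238]] [ 0.6247 -0.1949  0.238 ]
[99.0, 108.0, 118.0, 130.0, 140.0, 148.0, 157.0, 163.0, 168.0, 171.0, 172.0, 173.0, 173.0, 173.0, 173.0, 173.0, 173.0, 174.0, 174.0, 174.0]
[195.0, 194.0, 191.0, 188.0, 180.0, 173.0, 167.0, 165.0, 166.0, 167.0, 168.0, 163.0, 154.0, 143.0, 127.0, 114.0, 104.0, 101.0, 105.0, 111.0, 116.0, 120.0, 122.0]
```

Margins look good: carton centre (0.468,-0.2095) against pan (0.469,-0.208). Now the hood: I'll fly over it with the claw shut and come down behind the tab, which is at about (0.625,-0.197).

```bash
python3 -m inch '[{"claw":0,"travel":[0.15,0,0],"turn":0},{"claw":-1,"travel":[0.35,0,0],"turn":0},{"claw":-1,"travel":[0.55,0.05,0],"turn":0},{"claw":-1,"travel":[0.75,0.08,0],"turn":0},{"claw":-1,"travel":[0.95,0.08,0],"turn":0}]'
python3 -m inch '[{"claw":-1,"travel":[0.2,0,0],"turn":0},{"claw":-1,"travel":[0.4,0,0],"turn":0},{"claw":-1,"travel":[0.6,0,0],"turn":0},{"claw":-1,"travel":[0.8,0,0],"turn":0},{"claw":-1,"travel":[0.9,0,0],"turn":0}]'
python3 -m inch '[{"claw":-1,"travel":[0,0,0],"turn":0},{"claw":-1,"travel":[0,0,0],"turn":0},{"claw":-1,"travel":[0,0,0],"turn":0}]'
```

```text
clock: 15.75
position: [0.4812, -0.1956, 0.329]
ee_rot: [-0.001, 0.684, 0.73, -0.0]
contact_force: [0.1, -0.6, 0.2]
width: 0.0123
gripper_force: 0.0
clock: 16.25
position: [0.6628, -0.1961, 0.3271]
ee_rot: [-0.001, 0.683, 0.73, -0.0]
contact_force: [-0.7, -0.1, -0.9]
width: -0.0004
gripper_force: 0.0
clock: 16.55
position: [0.6584, -0.1968, 0.3299]
ee_rot: [-0.001, 0.684, 0.729, -0.0]
contact_force: [-0.6, 0.9, 0.4]
width: -0.0001
gripper_force: 0.0
```

```bash
python3 -m inch '[{"claw":-1,"travel":[0,0,-0.12],"turn":0},{"claw":-1,"travel":[0,0,-0.24],"turn":0},{"claw":-1,"travel":[0,0,-0.32],"turn":0},{"claw":-1,"travel":[0,0,-0.39],"turn":0},{"claw":-1,"travel":[0,0,-0.39],"turn":0}]'
```

```text
clock: 17.05
position: [0.6571, -0.1966, 0.2507]
ee_rot: [-0.002, 0.684, 0.729, -0.001]
contact_force: [0.2, -0.5, -0.1]
width: 0.0002
gripper_force: 0.0
```

```bash
python3 - <<'E'
from rig import imaging
import cv2,numpy as np
s=imaging.get_image("scene")[:,:,::-1]
cv2.imwrite("pics/g7.png",cv2.resize(s[150:270,250:370],(480,480),interpolation=cv2.INTER_CUBIC))
E
```

```text
(no output)
```

View pics/g7.png

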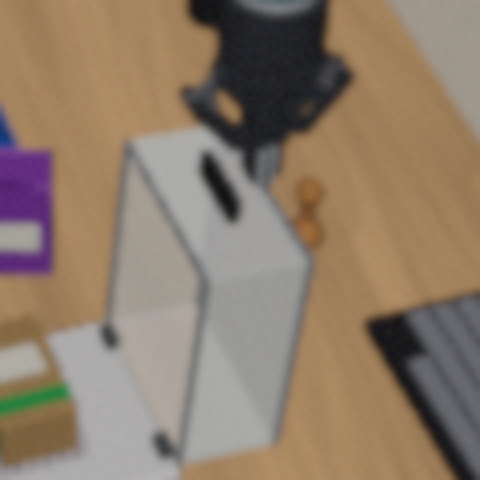

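The shut fingertips at (258,180) stand behind the tab at (222,187) and touch nothing. Now I'll pull the tab towards the robot.

```bash
python3 -m inch '[{"claw":-1,"travel":[-0.1,-0.006,0.01],"turn":0},{"claw":-1,"travel":[-0.2,-0.012,0.025],"turn":0},{"claw":-1,"travel":[-0.3,-0.018,0.04],"turn":0},{"claw":-1,"travel":[-0.4,-0.024,0.05],"turn":0},{"claw":-1,"travel":[-0.5,-0.03,0.05],"turn":0}]'
python3 -m inch '[{"claw":-1,"travel":[-0.1,-0.006,0],"turn":0},{"claw":-1,"travel":[-0.2,-0.012,-0.01],"turn":0},{"claw":-1,"travel":[-0.3,-0.018,-0.02],"turn":0},{"claw":-1,"travel":[-0.38,-0.02,-0.025],"turn":0}]'
```

```text
clock: 17.6
position: [0.559, -0.2034, 0.2647]
ee_rot: [0.002, 0.684, 0.729, 0.001]
contact_force: [0.7, -0.1, -0.1]
width: -0.0
gripper_force: 0.2
clock: 18.0
position: [0.4822, -0.2072, 0.2591]
ee_rot: [0.001, 0.684, 0.729, 0.0]
contact_force: [0.6, -0.4, 0.2]
width: -0.0
gripper_force: 0.0
```

Retract upwards and back, then check.

```bash
python3 -m inch '[{"claw":-1,"travel":[0,0,0.15],"turn":0},{"claw":-1,"travel":[0,0,0.35],"turn":0},{"claw":-1,"travel":[-0.2,0,0.45],"turn":0},{"claw":-1,"travel":[-0.4,0.1,0.5],"turn":0},{"claw":-1,"travel":[-0.6,0.2,0.5],"turn":0}]'
python3 -m inch '[{"claw":-1,"travel":[-0.1,0.2,0],"turn":0},{"claw":-1,"travel":[-0.2,0.4,0],"turn":0},{"claw":-1,"travel":[-0.2,0.6,0],"turn":0},{"claw":-1,"travel":[-0.2,0.8,0],"turn":0},{"claw":-1,"travel":[-0.2,0.8,0],"turn":0}]'
for i in 1 2 3; do python3 -m inch '[{"claw":-1,"travel":[0,0,0],"turn":0},{"claw":-1,"travel":[0,0,0],"turn":0},{"claw":-1,"travel":[0,0,0],"turn":0},{"claw":-1,"travel":[0,0,0],"turn":0},{"claw":-1,"travel":[0,0,0],"turn":0}]' >/dev/null; done
python3 - <<'E'
from rig import imaging
import cv2,numpy as np
s=imaging.get_image("scene")[:,:,::-1]; t=imaging.get_image("top")[:,:,::-1]
a=cv2.resize(t[140:260,265:365],(400,480),interpolation=cv2.INTER_CUBIC)
b=cv2.resize(s[175:295,230:330],(400,480),interpolation=cv2.INTER_CUBIC)
cv2.imwrite("pics/g8.png",np.hstack([a,b]))
E
```

```text
clock: 18.5
position: [0.3626, -0.1672, 0.3604]
ee_rot: [0.003, 0.684, 0.729, 0.0]
contact_force: [0.2, 0.1, 1.2]
width: 0.0001
gripper_force: 0.0
clock: 19.0
position: [0.3221, -0.0028, 0.3591]
ee_rot: [0.001, 0.681, 0.732, 0.002]
contact_force: [-0.4, 0.0, -0.5]
width: -0.0
gripper_force: 0.0
```

View pics/g8.png

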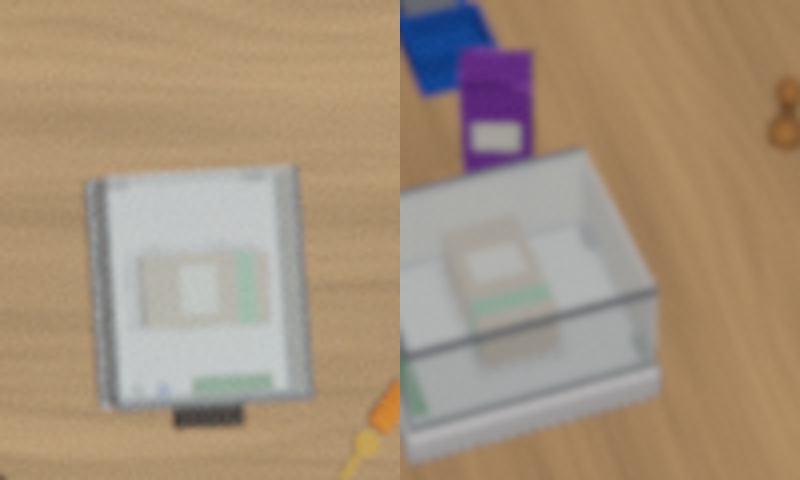

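The hood is shut, with its tab at (208,415) in the left panel. The carton lies under it on the pan at (203,288), not shifted, and the arm is clear. Handing in.

```bash
python3 -c "
from rig import ticket
print(ticket.sign_off())"
```

```text
the job is handed in; nothing more can be done
None
```

The brown carton with the green band lies flat, centred and released on the pan with the hood shut over it, and I handed the job in at about 21 s; sign-off returned no verdict.

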